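# Set a polariser ring to its index rider and clamp it

### The job

On the optics bench, push the post on the polariser ring's lever around until the lever's pointer lines up with the wedge of the small index rider on the scale rim and leave the ring standing there; only then push the clamp lever's post round until the clamp lever is fully closed. Push gently with the fingertips or the outside of the fingers only: never take a post between the fingers, and do not disturb the loose optics standing around.

Things in the scene. Friction and masses are not known exactly. Their poses are not given: they have to be found in the camera images.
- mount: Rotation mount bolted to the bench: dark square base 210 mm wide, 12 mm high; on it a round black scale flange, radius 105 mm, top 32 mm above the bench, white ticks every 10 degrees. A lug on its -y side (50 mm wide, to 162 mm from the centre) carries the clamp lever. Origin: on the ring's vertical axis at bench height, z up. Its -x side faces the robot, turned up to 0.3 rad.
- ring (a joint): Angle (rad) of the grey polariser ring (radius 47 mm, top 46 mm above the bench). At 0 its steel lever points along the mount's -x; positive is counter-clockwise from above, towards the mount's -y (clamp) side. Range -1.3 to 1.3. Starts at least 0.4 short of the rider, so it must go in the positive direction. Stiff (about 3 N at the post), stays where it is left, no spring.
- lever_post_top (a point): Centre of the top of the ring lever's upright steel post: 12 mm in diameter, 70 mm from the ring's axis, top 88 mm above the bench. Free above the lever bar and ring (46 mm), so it can be pushed at 50 to 85 mm height; nothing else over the flange is that high.
- pointer_tip (a point): Tip of the thin pointer at the outer end of the ring's lever, 90 mm from the axis, 36 mm above the bench, on the same radius as the post.
- rider: Index rider: small aluminium block, 18 mm wide, fixed on the flange's rim and reaching 119 mm from the axis, 43 mm above the bench at its top, with a wedge pointing inwards to the ring's axis. Its origin is on the ring's axis at bench height; its own -x axis runs along the radius through the wedge. Its yaw relative to the mount is the angle the ring must reach.
- rider_wedge (a point): Point of the rider's wedge, 92 mm from the ring's axis, 36 mm above the bench. The lever's pointer is to line up with it, on the same radius.
- clamp (a joint): Angle (rad) of the dark clamp lever about its vertical pivot on the lug. At 0 (open) it points along the mount's -y, away from the mount; positive is clockwise from above, towards the mount's -x, where it is fully closed at its stop, 1.4. Starts at 0 to 0.25. Stiff (about 2 N at its post), stays where it is left; does not affect the ring.
- clamp_hinge (a point): Point on the clamp lever's vertical pivot axis, 130 mm from the ring's axis on the mount's -y side, 45 mm above the bench.
- clamp_post_top (a point): Centre of the top of the clamp lever's upright black post: 12 mm in diameter, 50 mm from the pivot, top 88 mm above the bench, free from 48 mm up.
- lens_mount: Bystander, loose: lens in a round black holder on a steel pedestal (foot 56 mm wide), 99 mm tall, on the mount's +x side. Origin: centre of the foot's underside.
- post_holder: Bystander, loose: dark steel post holder, foot 48 mm wide, 85 mm tall, on the mount's +y side. Origin: centre of the underside.
- pad_jar: Bystander, loose: small white jar with black lid, 44 mm wide, 55 mm tall, on the mount's +x side. Origin: centre of the underside.

How it is judged (in metres and radians):
On the way, in this order (a step that is already met when the one before it is completed fails the run):
1. with the clamp still open, the pointer lines up with the rider's wedge and the ring stands still (y of pointer_tip in the frame of rider between -0.005 and 0.005 m and velocity of joint ring between -0.03 and 0.03 rad/s and value of joint clamp below 0.6 rad), for 0.3 s.
2. the clamp lever is closed (value of joint clamp above 1.2 rad), for 0.2 s.
At the end, for the whole second after the job is handed in: The pointer stands within 5 mm to either side of the radius through the rider's wedge, the clamp lever is closed (above 1.2 rad of its 1.4), and ring and clamp are at rest (y of pointer_tip in the frame of rider between -0.005 and 0.005 m and x of pointer_tip in the frame of rider below -0.07 m and value of joint clamp above 1.2 rad and velocity of joint ring between -0.03 and 0.03 rad/s and velocity of joint clamp between -0.03 and 0.03 rad/s); the robot touches nothing.
It fails at once if the lever's post is taken between the fingers (horizontal distance between the grasp point and lever_post_top below 0.008 m and distance between the grasp point and lever_post_top below 0.045 m and z of the grasp point in the frame of lever_post_top below 0.014 m).
It fails at once if the clamp lever's post is taken between the fingers (horizontal distance between the grasp point and clamp_post_top below 0.008 m and distance between the grasp point and clamp_post_top below 0.045 m and z of the grasp point in the frame of clamp_post_top below 0.014 m).
It fails at once if the mount or its levers are pushed harder than 30 N (contact force between any of the fingers, the arm and mount above 30 N).
It fails at once if a bystander is moved by more than 15 mm, lifted or tipped (distance of any of lens_mount, post_holder, pad_jar from where it was at the start of the episode above 0.015 m or angle between any of lens_mount, post_holder, pad_jar's own z axis and vertical above 0.3 rad).
It also fails if it takes over 58 s, if anything falls off the work surface, if the arm or the gripper's body presses on something with over 40 N, if the wrist force passes 120 N, or if a joint passes its speed limit or range.

### The arm

A 7-joint arm with a two-finger parallel gripper is mounted at the origin on the work surface. World frame = base frame: x ahead of the robot, y to its left, z up, the work surface at z = 0. Lengths are in mm, angles in rad, forces in N, time in s.
With the tool pointing down it reaches from about 400 to 875 mm from the base axis. Payload 4.4 kg.
Tool frame: the origin (TCP) lies midway between the tips of the shut fingers; the grasp point (between the pads) lies 19 mm behind it; z points along the fingers, y is the line along which they close (so a half turn about z gives the same grasp; the last joint's range is limited). The gripper opens to 85 mm and grips with 20 to 120 N. Pads are 22 mm wide; open, the fingers measure 114 mm over their backs; the gripper's body (76 mm by 85 mm) begins 54 mm behind the grasp point. The pads swing forward as they close: fully open they stand 13 mm farther back than shut.
Start: joints at [-1.293, 0.628, 0.038, 1.517, -0.027, 0.996, -0.02], TCP at [219.07, 611.985, 231.313] pointing down, gripper open.
Joint ranges: [-3.06, 3.06], [-0.37, 2.12], [-1.25, 1.32], [0.18, 2.47], [-1.1, 4.24], [0.23, 1.98], [-2.94, 2.94]. Speed limits (rad/s): [2.57, 2.57, 3.14, 3.14, 3.14, 3.14, 3.14].

### API

Orientations are given as [roll, pitch, yaw] about the fixed x, y, z axes, in that order (R = Rz(yaw) Ry(pitch) Rx(roll)).
In Python, from cell import read_state, get_image, finish_job gives the robot as it stands.
- The arm moves only by the tool send_rows, never from a script. Its argument "series" is a list of rows, each an object of numbers: "ax", "ay", "az": the turn, a rotation vector about the tool's x, y, z in rad; "dx", "dy", "dz": the shift along the tool's x, y, z in cm; "hand": the closure, from 0 (fully open) to 1 (shut). In form: [{"ax": .., "ay": .., "az": .., "dx": .., "dy": .., "dz": .., "hand": ..}, ...]. A call has 1 to 10 rows; each row is the pose to reach, as a shift and turn from the pose commanded when the call began, along the tool's axes at that moment; what a row does not reach only later rows make up. A row lasts 1/10 s, in which the tool goes at most 50 mm and 8.59 degrees, less where a joint would pass 70% of its speed; a pose out of reach is approached as far as the arm can. A call with a gripper value outside its range is refused whole. The fingers move at their own pace and stop on an object; the grip force is fixed at half the most. Time passes only in rows, so rows that repeat a pose let the fingers close. It gives the time, the measured TCP pose, the force, the opening and the grip force at its end, in the units of the state.
- read_state(): the state, without advancing time (a new reading comes with each control period).
- get_image(name): name is "scene" or "side" or "wrist"; returns a dict with "pixels" (480x640x3 uint8, red, green, blue), "mtx" (3x3 intrinsics, pixels), "k1" (the pictures are not rectified: a ray, as slopes to the right and down, at radius r is drawn at 1 + k1 r^2 times it, then the intrinsics apply), "R" (3x3) and "t" (3): a world point X has camera coordinates R X + t. Camera axes: x right, y down, z forward; pixel columns grow to the right and rows downward; lengths in mm; the calibration is good to about 2 mm. A picture is of the moment at which its call begins. There is no depth.
- finish_job(): hands the job in; it is judged then, once.
The state is a dict: "clock": time; "qpos": joint angles; "qd": joint speeds; "tau": joint torques, N m; "eef_pos": TCP position; "tool_rot": TCP orientation; "force": force on the tool from outside, world axes, zero at the start; "torque": the same for the moment, N m; "width": finger opening in mm; "gripper_force": force on a finger pad.
Only numpy, scipy, OpenCV 4.12 (cv2) and the standard library are available. Lean on these libraries where they do the work, as an engineer would, in place of code of your own. Each camera call takes 0.05 s, during which the arm holds its last target. There are 200 camera calls.

## Working session

There is one attempt and no reset: what is moved stays moved. The work goes in short steps, Python scripts to look and compute and a tool call to move; the robot and the scene stay as the last step left them, time stands still between calls to the robot, and variables do not carry over. Pictures are saved under pics/ and viewed, at most 10 in all, crops included, and the job is handed in when it is done.

Besides the shell and the picture viewer there is one more tool, called after "Request:" as a command line: name --argument value ..., lists and objects as JSON in quotes. send_rows: Moves the arm, as the interface text tells. Its arguments: {"type":"object","properties":{"series":{"type":"array","items":{"type":"object","properties":{"ax":{"type":"number"},"ay":{"type":"number"},"az":{"type":"number"},"dx":{"type":"number"},"dy":{"type":"number"},"dz":{"type":"number"},"hand":{"type":"number"}}}}},"required":["series"]}

```bash
mkdir -p pics
cat > h.py <<'E'
import numpy as np, cv2, pickle
from cell import read_state, get_image, finish_job
def snap(n,f):
    d=get_image(n); pickle.dump(d,open(f'{f}.pkl','wb')); cv2.imwrite(f'pics/{f}.png',d['pixels'][:,:,::-1]); return d
def load(f): return pickle.load(open(f'{f}.pkl','rb'))
def ray(d,u,v):
    R,t=np.array(d['R']),np.array(d['t']); K=np.array(d['mtx'])
    p=cv2.undistortPoints(np.array([[[u,v]]],float),K,np.array([d['k1'],0,0,0.]))[0,0]
    return -R.T@t, R.T@np.array([p[0],p[1],1])
def atz(d,u,v,z):
    c,r=ray(d,u,v); return c+r*(z-c[2])/r[2]
def proj(d,X):
    R,t=np.array(d['R']),np.array(d['t'])
    return cv2.projectPoints(np.array(X,float).reshape(-1,1,3),cv2.Rodrigues(R)[0],t.reshape(3,1),np.array(d['mtx']),np.array([d['k1'],0,0,0.]))[0][:,0]
E
python3 -c "
from h import *
a=snap('scene','s0');b=snap('side','d0')
for d in(a,b): print(-np.array(d['R']).T@np.array(d['t']),d['k1'])
print(read_state())"
```

```text
[1461.31804579  325.83846458  836.83881102] 0.05396627239933768
[ 437.60824875 -478.9359862   611.68191155] -0.1361398448886071
{'clock': 0.1, 'qpos': array([-1.29275417,  0.62924356,  0.03844725,  1.51827553, -0.0269758 ,
        0.99630565, -0.02003336]), 'qd': array([-0.00010132,  0.00011896, -0.00082519, -0.00486861,  0.00054515,
       -0.00095152,  0.000785  ]), 'tau': array([ 2.90375690e-03, -5.64538193e+01,  1.23057649e+00, -1.93974262e+01,
        1.12922292e-02,  5.48976372e-03,  2.03418347e-05]), 'eef_pos': array([218.90831358, 611.42826746, 230.4852247 ]), 'tool_rot': array([-3.13987905e+00,  3.88018285e-05,  2.79772815e+00]), 'force': array([ 0.11040024, -0.79473181, -0.11995282]), 'torque': array([-0.01919919, -0.00655231, -0.0036038 ]), 'gripper_force': 0.0, 'width': 85.11322987881344}
```

View pics/s0.png

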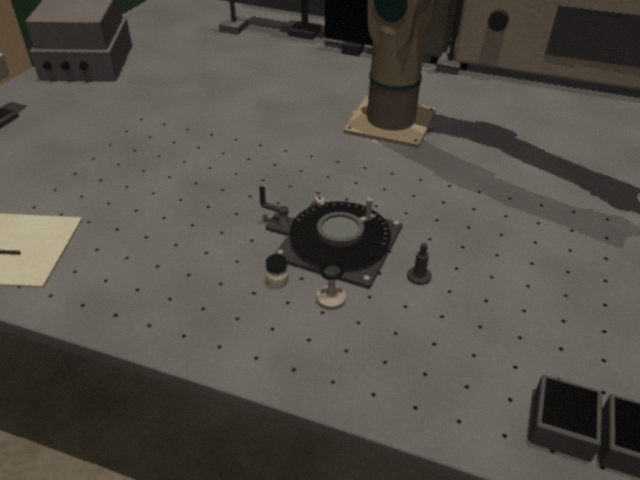

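View pics/d0.png

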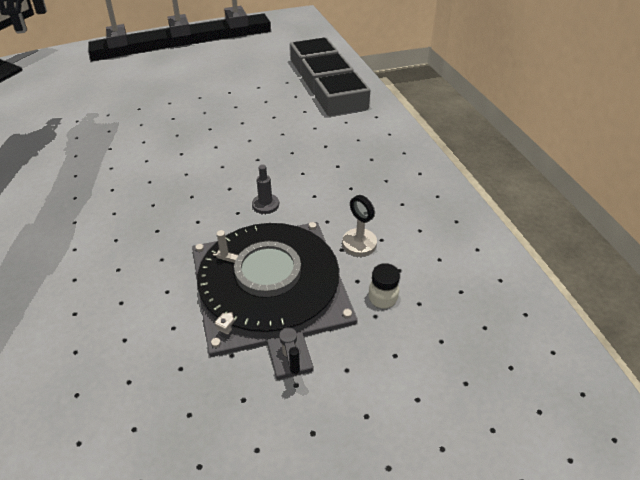

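Side view: lever post top at about (221,234), rider at (225,321), clamp hinge at (288,335) with its post top at about (294,350). The bystanders are on the far side. I'll enlarge this area.

```bash
python3 -c "
from h import *
i=cv2.imread('pics/d0.png')[210:400,180:370]; cv2.imwrite('pics/d0c.png',cv2.resize(i,(600,600),interpolation=cv2.INTER_CUBIC))"
```

```text
(no output)
```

View pics/d0c.png

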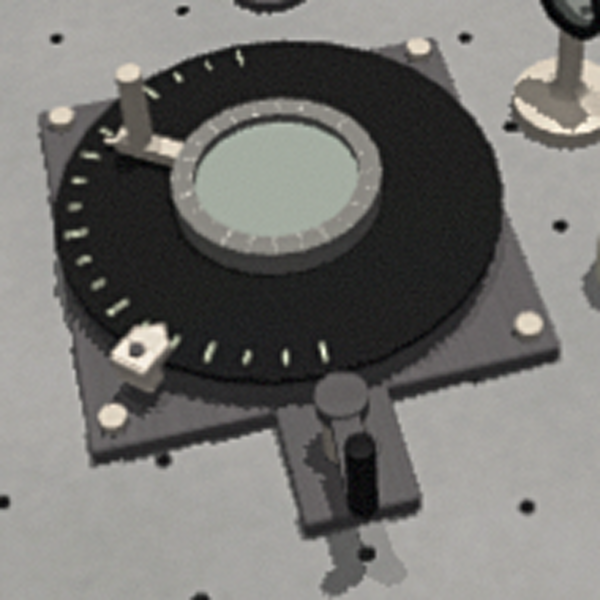

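```bash
cat > fit.py <<'E'
from h import *
from scipy.optimize import least_squares
d=load('d0'); c=lambda u,v:np.array([180+(u-.5)*190/600,210+(v-.5)*190/600])
a=np.linspace(0,2*np.pi,181)
def circ(p,r,z): return np.c_[p[0]+r*np.cos(a),p[1]+r*np.sin(a),z+0*a]
def model(p):
    x,y,w,q,k=p; o=np.array([x,y]); R=np.array([[np.cos(w),-np.sin(w)],[np.sin(w),np.cos(w)]])
    W=lambda m,z:np.r_[o+R@np.array(m),z]
    lp=W([-70*np.cos(q),-70*np.sin(q)],88)
    cp=W([-50*np.sin(k),-130-50*np.cos(k)],88)
    base=[W([-105,-105],12),W([105,-105],12),W([-105,105],12),W([105,105],12)]
    return lp,cp,base
obs_pts=[c(129,72),c(361,443),c(93,455),c(557,347),c(40,115),c(432,40)]
f=circ
def res(p):
    lp,cp,b=model(p); P=proj(d,[lp,cp]+b); r=list((P-obs_pts).ravel())
    F=proj(d,circ(p,105,32)); G=proj(d,circ(p,47,46))
    r+=[F[:,0].min()-c(57,0)[0],F[:,0].max()-c(503,0)[0],F[:,1].min()-c(0,40)[1]]
    r+=[G[:,0].min()-c(171,0)[0],G[:,0].max()-c(382,0)[0],G[:,1].min()-c(0,97)[1]]
    return r
if __name__=='__main__':
    s=least_squares(res,[500,0,0,-.3,.1],x_scale=[100,100,1,1,1],loss='soft_l1')
    print(s.x.round(3),np.round(res(s.x),1))
    x,y,w=s.x[:3]
    for n,u,v,z in [('wedge',178,338,36),('riderhole',137,350,43),('post',129,72,88),('cpost',361,443,88),('hinge',341,395,52)]:
        X=atz(d,*c(u,v),z); e=X[:2]-[x,y]; ang=np.arctan2(-e[1],-e[0])-w
        print(n,X.round(1),'r',np.hypot(*e).round(1),'ang',ang.round(3))
    lp,cp,_=model(s.x);print('post,cpost',lp.round(1),cp.round(1))
    np.save('p.npy',s.x)
E
python3 fit.py
```

```text
[ 5.31795e+02  3.18900e+01 -4.70000e-02 -6.23000e-01  7.30000e-02] [-0.1 -0.1  0.1  1.1 -0.5 -0.2  2.2 -0.3 -1.3 -0.8  0.7 -1.7 -1.6  0.6
 -0.3  0.9 -1.   1.1]
wedge [469. -38.  36.] r 93.9 ang 0.886
riderhole [450.8 -44.1  43. ] r 111.1 ang 0.8
post [477.   75.1  88. ] r 69.8 ang -0.621
cpost [ 520.1 -146.1   88. ] r 178.4 ang 1.552
hinge [524.7 -98.8  52. ] r 130.9 ang 1.563
post,cpost [476.9  75.3  88. ] [ 519.8 -147.6   88. ]
```

```bash
cat >> h.py <<'E'
def rows(start,targets):
    "start/targets: x,y,z,yaw (tool down) -> dx,dy,dz cm, az"
    x,y,z,w=start
    for X,Y,Z,W in targets:
        e=np.array([X-x,Y-y])/10
        print('dx %.2f dy %.2f dz %.2f az %.3f'%(e@[np.cos(w),np.sin(w)],e@[np.sin(w),-np.cos(w)],(z-Z)/10,-((W-w+np.pi)%(2*np.pi)-np.pi)))
def orbit(q,back,z,p=None,r=70):
    "TCP pose with -x face behind the lever post by back"
    x,y,w=(np.load('p.npy') if p is None else p)[:3]; th=np.pi+w+q; t=np.array([-np.sin(th),np.cos(th)])
    P=np.array([x,y])+r*np.array([np.cos(th),np.sin(th)])-back*t
    return [P[0],P[1],z,np.arctan2(-t[1],-t[0])]
E
python3 -c "
from h import *
d=load('d0')
print('holder',atz(d,265,203,4),'lens',atz(d,360,242,5),'jar',atz(d,384,300,0))
T=orbit(-.623,35,150);print(T)
s=read_state();rows([*s['eef_pos'],s['tool_rot'][2]],[T])"
```

```text
holder [571.8883927  212.74801141   4.        ] lens [693.29488058  69.36400672   5.        ] jar [684.32904734 -49.21036835   0.        ]
[np.float64(498.645826957928), np.float64(102.7854485807581), 150, np.float64(0.901019009462896)]
dx -43.48 dy -38.46 dz 8.05 az 1.897
```

Request:
send_rows --series '[{"dx": -21, "dy": -19, "dz": 0, "az": 0.95, "hand": 1}, {"dx": -43.5, "dy": -38.5, "dz": 4, "az": 1.9, "hand": 1}, {"dx": -43.5, "dy": -38.5, "dz": 8, "az": 1.9, "hand": 1}, {"dx": -43.5, "dy": -38.5, "dz": 8, "az": 1.9, "hand": 1}, {"dx": -43.5, "dy": -38.5, "dz": 8, "az": 1.9, "hand": 1}, {"dx": -43.5, "dy": -38.5, "dz": 8, "az": 1.9, "hand": 1}, {"dx": -43.5, "dy": -38.5, "dz": 8, "az": 1.9, "hand": 1}, {"dx": -43.5, "dy": -38.5, "dz": 8, "az": 1.9, "hand": 1}, {"dx": -43.5, "dy": -38.5, "dz": 8, "az": 1.9, "hand": 1}, {"dx": -43.5, "dy": -38.5, "dz": 8, "az": 1.9, "hand": 1}]'

```text
invalid input at $.series[0]: expected keys ax, ay, az, dx, dy, dz, hand
```

Request:
send_rows --series '[{"ax": 0, "ay": 0, "dx": -21, "dy": -19, "dz": 0, "az": 0.95, "hand": 1}, {"ax": 0, "ay": 0, "dx": -43.5, "dy": -38.5, "dz": 4, "az": 1.9, "hand": 1}, {"ax": 0, "ay": 0, "dx": -43.5, "dy": -38.5, "dz": 8, "az": 1.9, "hand": 1}, {"ax": 0, "ay": 0, "dx": -43.5, "dy": -38.5, "dz": 8, "az": 1.9, "hand": 1}, {"ax": 0, "ay": 0, "dx": -43.5, "dy": -38.5, "dz": 8, "az": 1.9, "hand": 1}, {"ax": 0, "ay": 0, "dx": -43.5, "dy": -38.5, "dz": 8, "az": 1.9, "hand": 1}, {"ax": 0, "ay": 0, "dx": -43.5, "dy": -38.5, "dz": 8, "az": 1.9, "hand": 1}, {"ax": 0, "ay": 0, "dx": -43.5, "dy": -38.5, "dz": 8, "az": 1.9, "hand": 1}, {"ax": 0, "ay": 0, "dx": -43.5, "dy": -38.5, "dz": 8, "az": 1.9, "hand": 1}, {"ax": 0, "ay": 0, "dx": -43.5, "dy": -38.5, "dz": 8, "az": 1.9, "hand": 1}]'

```text
clock: 1.1
eef_pos: [457.9, 176.5, 164.6]
tool_rot: [-3.142, -0.0, 1.292]
force: [0.5, 0.1, 0.1]
width: -0.1
gripper_force: 0.0
```

Request:
send_rows --series '[{"ax": 0, "ay": 0, "az": 0, "dx": 0, "dy": 0, "dz": 0, "hand": 1}, {"ax": 0, "ay": 0, "az": 0, "dx": 0, "dy": 0, "dz": 0, "hand": 1}]'

```text
clock: 1.3
eef_pos: [457.5, 176.9, 164.6]
tool_rot: [-3.141, 0.001, 1.295]
force: [-1.4, 0.4, 0.7]
width: -0.2
gripper_force: 0.0
```

```bash
python3 -c "
from h import *
s=read_state();print(s['eef_pos'],s['tool_rot'],s['qpos'].round(2))
rows([*s['eef_pos'],s['tool_rot'][2]],[orbit(-.623,35,150),orbit(-.623,35,62),orbit(-.623,25,62)])"
```

```text
[457.46714882 176.92888244 164.57182237] [-3.14088684e+00  8.94277433e-04  1.29534651e+00] [-0.71  0.54  0.41  2.03 -0.35  0.64 -0.34]
dx -6.01 dy 5.98 dz 1.46 az 0.394
dx -6.01 dy 5.98 dz 10.26 az 0.394
dx -6.94 dy 5.60 dz 10.26 az 0.394
```

Request:
send_rows --series '[{"ax": 0, "ay": 0, "az": 0.13, "dx": -2, "dy": 2, "dz": 0.5, "hand": 1}, {"ax": 0, "ay": 0, "az": 0.26, "dx": -4, "dy": 4, "dz": 1, "hand": 1}, {"ax": 0, "ay": 0, "az": 0.394, "dx": -6, "dy": 6, "dz": 1.5, "hand": 1}, {"ax": 0, "ay": 0, "az": 0.394, "dx": -6, "dy": 6, "dz": 4.5, "hand": 1}, {"ax": 0, "ay": 0, "az": 0.394, "dx": -6, "dy": 6, "dz": 7.5, "hand": 1}, {"ax": 0, "ay": 0, "az": 0.394, "dx": -6, "dy": 6, "dz": 10.2, "hand": 1}, {"ax": 0, "ay": 0, "az": 0.394, "dx": -6, "dy": 6, "dz": 10.2, "hand": 1}, {"ax": 0, "ay": 0, "az": 0.394, "dx": -6, "dy": 6, "dz": 10.2, "hand": 1}]'

```text
clock: 2.1
eef_pos: [498.5, 105.6, 63.1]
tool_rot: [-3.14, 0.0, 0.906]
force: [0.6, -0.6, 0.6]
width: 0.2
gripper_force: 0.0
```

```bash
python3 -c "
from h import *
snap('wrist','w1');snap('side','d1')
a=cv2.imread('pics/w1.png');b=cv2.imread('pics/d1.png')[180:400,150:370]
b=cv2.resize(b,(480,480),interpolation=cv2.INTER_CUBIC);a=cv2.resize(a,(320,240)); a=cv2.copyMakeBorder(a,0,240,0,0,cv2.BORDER_CONSTANT)
cv2.imwrite('pics/m1.png',np.hstack([a,b]))
s=read_state();print(s['eef_pos'],s['tool_rot'],s['qpos'].round(2))
st=[*s['eef_pos'],s['tool_rot'][2]]
rows(st,[orbit(-.623,17,62)]+[orbit(q,17,62) for q in np.arange(-.5,.71,.15)])"
```

```text
[499.7045915  105.17859955  64.15933268] [ 3.14053321e+00 -1.80395369e-03  9.05330133e-01] [-0.5   0.73  0.36  2.05 -0.56  0.46 -0.37]
dx -2.05 dy 0.06 dz 0.22 az 0.004
dx -2.92 dy -0.10 dz 0.22 az -0.119
dx -4.00 dy -0.15 dz 0.22 az -0.269
dx -5.08 dy -0.04 dz 0.22 az -0.419
dx -6.12 dy 0.24 dz 0.22 az -0.569
dx -7.11 dy 0.66 dz 0.22 az -0.719
dx -8.03 dy 1.23 dz 0.22 az -0.869
dx -8.85 dy 1.93 dz 0.22 az -1.019
dx -9.56 dy 2.75 dz 0.22 az -1.169
dx -10.14 dy 3.66 dz 0.22 az -1.319
```

View pics/m1.png

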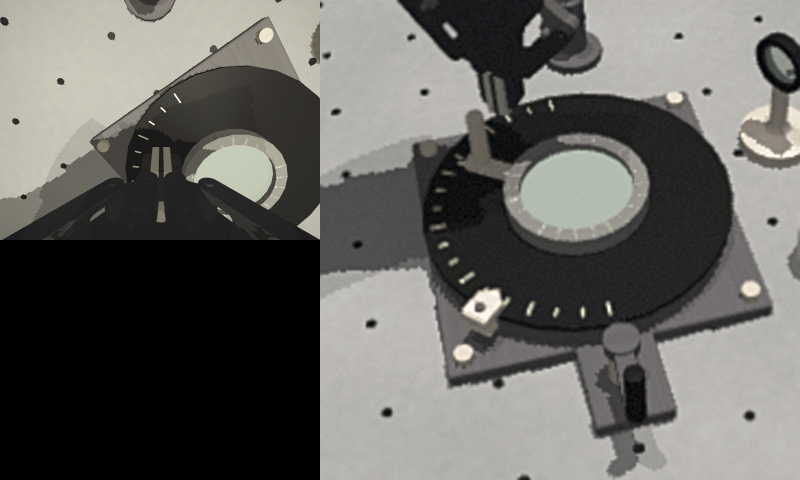

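The wrist view shows the finger tips, with the post hidden behind them. The side crop shows the shut fingers at (500,95), just behind the lever post at (478,130). I'll start pushing along the arc.

Request:
send_rows --series '[{"ax": 0, "ay": 0, "az": 0, "dx": -1, "dy": 0.05, "dz": 0.1, "hand": 1}, {"ax": 0, "ay": 0, "az": 0, "dx": -2, "dy": 0.05, "dz": 0.1, "hand": 1}, {"ax": 0, "ay": 0, "az": -0.06, "dx": -2.5, "dy": -0.02, "dz": 0.1, "hand": 1}, {"ax": 0, "ay": 0, "az": -0.12, "dx": -2.92, "dy": -0.1, "dz": 0.1, "hand": 1}, {"ax": 0, "ay": 0, "az": -0.194, "dx": -3.46, "dy": -0.14, "dz": 0.1, "hand": 1}, {"ax": 0, "ay": 0, "az": -0.27, "dx": -4, "dy": -0.15, "dz": 0.1, "hand": 1}, {"ax": 0, "ay": 0, "az": -0.344, "dx": -4.54, "dy": -0.11, "dz": 0.1, "hand": 1}, {"ax": 0, "ay": 0, "az": -0.42, "dx": -5.08, "dy": -0.04, "dz": 0.1, "hand": 1}, {"ax": 0, "ay": 0, "az": -0.494, "dx": -5.6, "dy": 0.09, "dz": 0.1, "hand": 1}, {"ax": 0, "ay": 0, "az": -0.57, "dx": -6.12, "dy": 0.24, "dz": 0.1, "hand": 1}]'

```text
clock: 3.2
eef_pos: [464.4, 54.7, 62.9]
tool_rot: [3.137, -0.001, 1.477]
force: [2.8, 2.1, -0.5]
width: -0.0
gripper_force: 1.6
```

```bash
python3 -c "
from h import *
snap('side','d2')
b=cv2.imread('pics/d2.png')[190:380,170:420]
cv2.imwrite('pics/m2.png',cv2.resize(b,(750,570),interpolation=cv2.INTER_CUBIC))
s=read_state();print(s['eef_pos'],s['tool_rot'],s['qpos'].round(2),s['force'])
st=[*s['eef_pos'],s['tool_rot'][2]]
rows(st,[orbit(q,17,62) for q in np.arange(0,.81,.1)])"
```

```text
[463.83204039  53.53316678  62.86964337] [ 3.13830650e+00 -5.90667340e-04  1.47835163e+00] [-0.29  0.68  0.18  2.16 -0.35  0.33  0.08] [ 1.69943172  1.85237372 -0.37642221]
dx -0.15 dy -0.10 dz 0.09 az -0.046
dx -0.86 dy -0.21 dz 0.09 az -0.146
dx -1.58 dy -0.24 dz 0.09 az -0.246
dx -2.30 dy -0.19 dz 0.09 az -0.346
dx -3.01 dy -0.08 dz 0.09 az -0.446
dx -3.71 dy 0.10 dz 0.09 az -0.546
dx -4.38 dy 0.35 dz 0.09 az -0.646
dx -5.03 dy 0.67 dz 0.09 az -0.746
dx -5.64 dy 1.05 dz 0.09 az -0.846
```

View pics/m2.png

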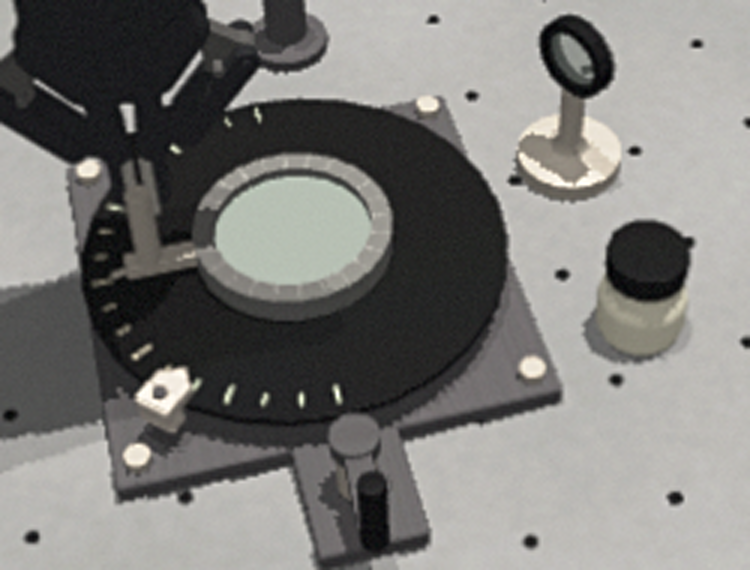

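Ring lever now points near −x, around angle 0. The rider's pentagon has its wedge tip at crop (189,369) and its hole at (160,392). What I first took for the wedge was a tick, so I'll recompute.

```bash
python3 -c "
from h import *
d=load('d2');p=np.load('p.npy')
for n,u,v,z in [('tip43',189,369,43),('tip36',189,369,36),('hole43',160,392,43),('pointer36',127,276,36)]:
    X=atz(d,170+u/3,190+v/3,z); e=X[:2]-p[:2]; print(n,X.round(1),np.hypot(*e).round(1),(np.arctan2(-e[1],-e[0])-p[2]).round(3))
"
```

```text
tip43 [465.9 -35.7  43. ] 94.4 0.845
tip36 [466.3 -30.2  36. ] 90.3 0.806
hole43 [450.9 -44.2  43. ] 111.0 0.802
pointer36 [449.7  33.5  36. ] 82.2 0.027
```

Request:
send_rows --series '[{"ax": 0, "ay": 0, "az": -0.05, "dx": -0.15, "dy": -0.1, "dz": 0.1, "hand": 1}, {"ax": 0, "ay": 0, "az": -0.15, "dx": -0.86, "dy": -0.2, "dz": 0.1, "hand": 1}, {"ax": 0, "ay": 0, "az": -0.2, "dx": -1.22, "dy": -0.23, "dz": 0.1, "hand": 1}, {"ax": 0, "ay": 0, "az": -0.25, "dx": -1.58, "dy": -0.24, "dz": 0.1, "hand": 1}, {"ax": 0, "ay": 0, "az": -0.35, "dx": -2.3, "dy": -0.2, "dz": 0.1, "hand": 1}, {"ax": 0, "ay": 0, "az": -0.45, "dx": -3.0, "dy": -0.08, "dz": 0.1, "hand": 1}, {"ax": 0, "ay": 0, "az": -0.55, "dx": -3.7, "dy": 0.1, "dz": 0.1, "hand": 1}, {"ax": 0, "ay": 0, "az": -0.6, "dx": -4.05, "dy": 0.22, "dz": 0.1, "hand": 1}, {"ax": 0, "ay": 0, "az": -0.65, "dx": -4.38, "dy": 0.35, "dz": 0.1, "hand": 1}, {"ax": 0, "ay": 0, "az": -0.65, "dx": -4.38, "dy": 0.35, "dz": 0.1, "hand": 1}]'

```text
clock: 4.25
eef_pos: [462.0, 10.3, 61.4]
tool_rot: [3.141, -0.0, 2.122]
force: [0.9, -0.6, 0.6]
width: -0.1
gripper_force: 0.0
```

```bash
python3 -c "
from h import *
snap('side','d3')
b=cv2.imread('pics/d3.png')[210:350,180:320]
cv2.imwrite('pics/m3.png',cv2.resize(b,(600,600),interpolation=cv2.INTER_CUBIC))
s=read_state();print(s['eef_pos'],s['tool_rot'],s['qpos'].round(2),s['force'])
st=[*s['eef_pos'],s['tool_rot'][2]]
rows(st,[orbit(q,17,62) for q in np.arange(.6,.91,.05)])"
```

```text
[461.68579925  10.13211537  61.25957786] [-3.14130201e+00  1.97362540e-05  2.12107758e+00] [-0.1   0.67  0.03  2.17 -0.05  0.31  0.52] [-0.48266532 -0.06090092  0.21829849]
dx -0.13 dy 0.11 dz -0.07 az -0.003
dx -0.48 dy 0.03 dz -0.07 az -0.053
dx -0.84 dy -0.02 dz -0.07 az -0.103
dx -1.20 dy -0.06 dz -0.07 az -0.153
dx -1.56 dy -0.09 dz -0.07 az -0.203
dx -1.92 dy -0.09 dz -0.07 az -0.253
dx -2.28 dy -0.07 dz -0.07 az -0.303
```

View pics/m3.png

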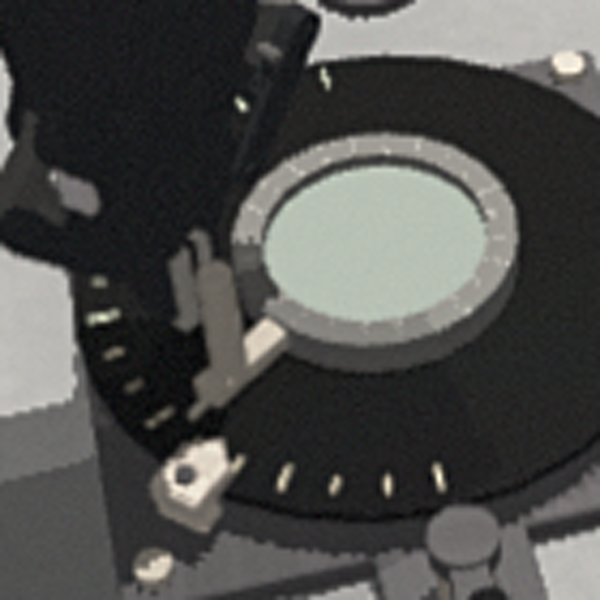

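Pointer tip at crop (192,414), wedge tip at about (223,443), post top at (217,267).

```bash
python3 -c "
from h import *
d=load('d3');p=np.load('p.npy');s=140/600
for n,u,v,z in [('wtip43',223,442,43),('wtip36',223,442,36),('hole43',186,474,43),('pointer36',192,414,36),('post',217,267,88)]:
    X=atz(d,180+u*s-.4,210+v*s-.4,z); e=X[:2]-p[:2]; print(n,X.round(1),np.hypot(*e).round(1),(np.arctan2(-e[1],-e[0])-p[2]).round(3))
"
```

```text
wtip43 [464.3 -34.7  43. ] 94.8 0.825
wtip36 [464.6 -29.2  36. ] 90.8 0.785
hole43 [450.6 -43.3  43. ] 110.6 0.794
pointer36 [457.4 -15.1  36. ] 87.9 0.61
post [474.6  -2.8  88. ] 66.9 0.593
```

Request:
send_rows --series '[{"ax": 0, "ay": 0, "az": -0.05, "dx": -0.48, "dy": 0.02, "dz": 0, "hand": 1}, {"ax": 0, "ay": 0, "az": -0.08, "dx": -0.7, "dy": 0, "dz": 0, "hand": 1}, {"ax": 0, "ay": 0, "az": -0.11, "dx": -0.9, "dy": -0.02, "dz": 0, "hand": 1}, {"ax": 0, "ay": 0, "az": -0.14, "dx": -1.1, "dy": -0.04, "dz": 0, "hand": 1}, {"ax": 0, "ay": 0, "az": -0.16, "dx": -1.25, "dy": -0.06, "dz": 0, "hand": 1}, {"ax": 0, "ay": 0, "az": -0.175, "dx": -1.34, "dy": -0.06, "dz": 0, "hand": 1}, {"ax": 0, "ay": 0, "az": -0.175, "dx": -1.34, "dy": -0.06, "dz": 0, "hand": 1}, {"ax": 0, "ay": 0, "az": -0.175, "dx": -1.34, "dy": -0.06, "dz": 0, "hand": 1}]'

```text
clock: 5.1
eef_pos: [468.7, -1.1, 60.8]
tool_rot: [-3.141, -0.0, 2.298]
force: [-3.2, 0.1, -1.0]
width: 0.1
gripper_force: 1.2
```

```bash
python3 -c "
from h import *
snap('side','d4')
b=cv2.imread('pics/d4.png')[250:340,190:280]
cv2.imwrite('pics/m4.png',cv2.resize(b,(600,600),interpolation=cv2.INTER_CUBIC))
s=read_state();print(s['eef_pos'],s['tool_rot'],s['force'])
st=[*s['eef_pos'],s['tool_rot'][2]]
rows(st,[orbit(q,17,62) for q in np.arange(.74,.87,.02)])"
```

```text
[468.71629489  -0.95073625  60.79847017] [-3.14149987e+00 -7.54831412e-05  2.29866561e+00] [-2.54071126  0.71423229 -0.29227396]
dx 0.20 dy -0.04 dz -0.12 az 0.035
dx 0.06 dy -0.08 dz -0.12 az 0.015
dx -0.08 dy -0.11 dz -0.12 az -0.005
dx -0.22 dy -0.15 dz -0.12 az -0.025
dx -0.36 dy -0.18 dz -0.12 az -0.045
dx -0.51 dy -0.20 dz -0.12 az -0.065
dx -0.65 dy -0.23 dz -0.12 az -0.085
```

View pics/m4.png

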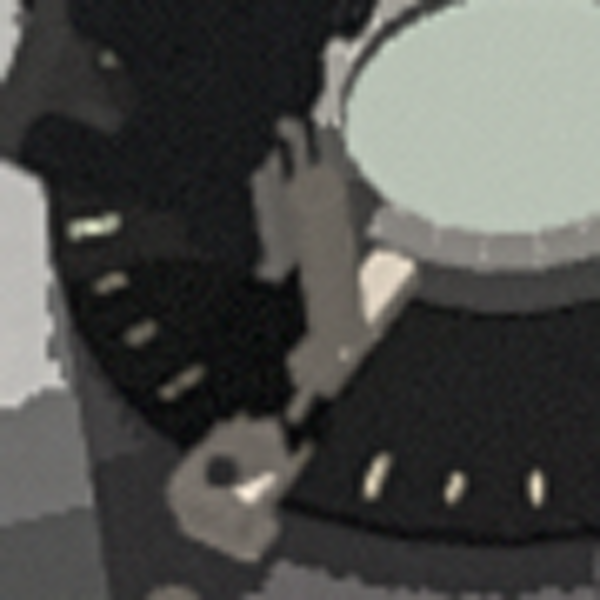

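```bash
python3 -c "
from h import *
d=load('d4');p=np.load('p.npy');s=90/600
for n,u,v,z in [('hole43',222,470,43),('pointer36',297,416,36),('post',320,162,88)]:
    X=atz(d,190+u*s-.4,250+v*s-.4,z); e=X[:2]-p[:2]; print(n,X.round(1),np.hypot(*e).round(1),(np.arctan2(-e[1],-e[0])-p[2]).round(3))
x,y,w=p[:3]
def pt(r,q,z,side=0):
    th=np.pi+w+q;c,s_=np.cos(th),np.sin(th);return [x+r*c-side*s_,y+r*s_+side*c,z]
out=[]
for f,q0 in(('d0',.76),('d0',.80),('d0',.84),('d4',.75),('d4',.79)):
    d=load(f);i=cv2.imread(f'pics/{f}.png');k=10
    o=(200,285) if f=='d0' else (205,285)
    c=cv2.resize(i[o[1]:o[1]+60,o[0]:o[0]+(26 if 0 else 50)],None,fx=5,fy=5,interpolation=cv2.INTER_CUBIC)
    L=[pt(119,q0,43,-9),pt(119,q0,43,9),pt(100,q0,43,9),pt(92,q0,43,0),pt(100,q0,43,-9),pt(119,q0,43,-9)] if f=='d0' else [pt(90,q0,36),pt(60,q0,46)]
    P=((proj(d,L)-o+.5)*5*8).astype(int)
    cv2.polylines(c,[P.reshape(-1,1,2)],False,(0,0,255),1,shift=3)
    out.append(c)
m=np.vstack([np.hstack(out[:3]),np.hstack(out[3:]+[out[0]*0])]);print(m.shape);cv2.imwrite('pics/m5.png',m)
"
```

```text
hole43 [450.6 -43.1  43. ] 110.5 0.792
pointer36 [468.2 -29.   36. ] 88.1 0.81
post [483.2  -9.4  88. ] 63.8 0.751
(600, 750, 3)
```

View pics/m5.png

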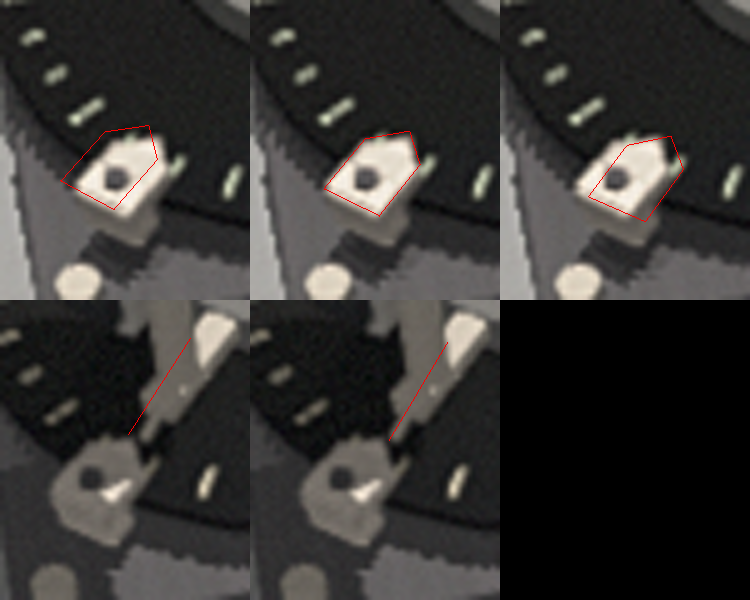

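Rider model at 0.80 matches the rider outline, and the pointer tip reads about 0.81–0.82, within tolerance. I'll back off, lift, and check with the wrist camera.

Request:
send_rows --series '[{"ax": 0, "ay": 0, "az": 0, "dx": 0.5, "dy": 0, "dz": 0, "hand": 1}, {"ax": 0, "ay": 0, "az": 0, "dx": 1.5, "dy": 0, "dz": 0, "hand": 1}, {"ax": 0, "ay": 0, "az": 0, "dx": 3, "dy": 0, "dz": 0, "hand": 1}, {"ax": 0, "ay": 0, "az": 0, "dx": 4, "dy": 0, "dz": -3, "hand": 1}, {"ax": 0, "ay": 0, "az": 0, "dx": 4, "dy": 0, "dz": -7, "hand": 1}, {"ax": 0, "ay": 0, "az": 0, "dx": 4, "dy": 0, "dz": -11, "hand": 1}, {"ax": 0, "ay": 0, "az": 0, "dx": 4, "dy": 0, "dz": -15, "hand": 1}, {"ax": 0, "ay": 0, "az": 0, "dx": 4, "dy": 0, "dz": -15, "hand": 1}, {"ax": 0, "ay": 0, "az": 0, "dx": 4, "dy": 0, "dz": -15, "hand": 1}]'

```text
clock: 6.05
eef_pos: [442.1, 29.9, 211.7]
tool_rot: [3.139, 0.001, 2.3]
force: [-0.2, -0.9, -0.6]
width: 0.1
gripper_force: 0.0
```

```bash
python3 -c "
from h import *
d=snap('wrist','w5');snap('side','d5')
p=np.load('p.npy');x,y,w=p[:3]
X=[x-92*np.cos(w+.8),y-92*np.sin(w+.8),36]
u,v=proj(d,X)[0];print(u,v)
a=cv2.imread('pics/w5.png');u0,v0=int(np.clip(u-90,0,460)),int(np.clip(v-120,0,240));print(u0,v0)
e=load('d5');b=cv2.imread('pics/d5.png')[240:340,190:280-10]
cv2.imwrite('pics/m6.png',np.hstack([cv2.resize(a[v0:v0+240,u0:u0+160],(400,600),interpolation=cv2.INTER_CUBIC),cv2.resize(b,(400,500),interpolation=cv2.INTER_CUBIC).copy() if 0 else cv2.copyMakeBorder(cv2.resize(b,(400,500),interpolation=cv2.INTER_CUBIC),0,100,0,0,cv2.BORDER_CONSTANT)]))
s=read_state();print(s['eef_pos'],s['tool_rot'],s['qpos'].round(2))
"
```

```text
291.9990968753873 276.4924305106679
201 156
[441.0308397   29.44238912 210.12794229] [-3.14031307e+00 -1.11506869e-03  2.29972815e+00] [-0.12  0.37 -0.01  2.09  0.    0.68  0.59]
```

View pics/m6.png

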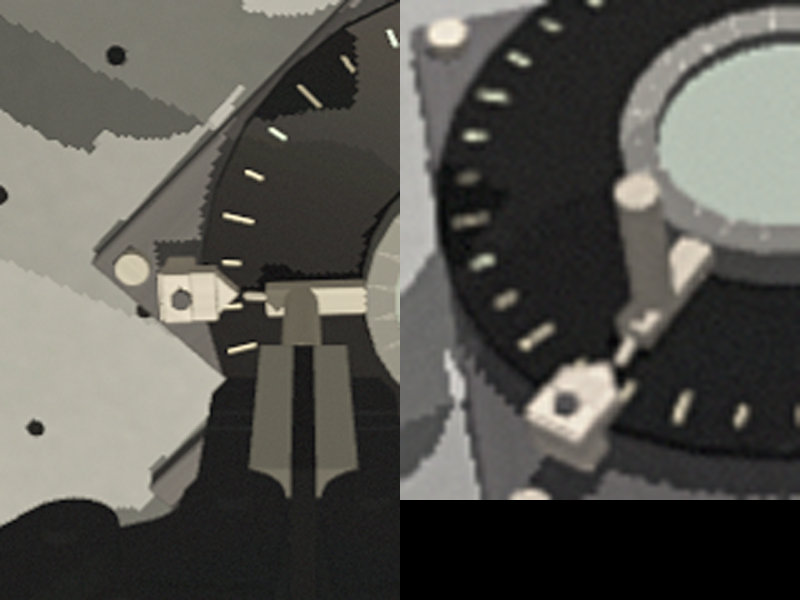

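The wrist crop shows the wedge tip at (240,295) and the pointer at (247–265,296): well aligned, and the ring is standing still. Next is the clamp.

```bash
cat >> h.py <<'E'
def corbit(k,back,z):
    "TCP pose with +x face behind the clamp post"
    x,y,w=np.load('p.npy')[:3]; R=np.array([[np.cos(w),-np.sin(w)],[np.sin(w),np.cos(w)]])
    t=R@[-np.cos(k),np.sin(k)]; P=np.array([x,y])+R@[-50*np.sin(k),-130-50*np.cos(k)]-back*t
    return [P[0],P[1],z,np.arctan2(t[1],t[0])]
E
python3 -c "
from h import *
s=read_state();st=[*s['eef_pos'],s['tool_rot'][2]]
rows(st,[corbit(.073,38,210),corbit(.073,38,63)]);print(corbit(.073,38,63))"
```

```text
dx -21.30 dy -3.41 dz 0.01 az -0.722
dx -21.30 dy -3.41 dz 14.71 az -0.722
[np.float64(557.4689722736355), np.float64(-152.1501733429506), 63, np.float64(3.021815336257793)]
```

Request:
send_rows --series '[{"ax": 0, "ay": 0, "az": -0.14, "dx": -4, "dy": -0.6, "dz": 0, "hand": 1}, {"ax": 0, "ay": 0, "az": -0.28, "dx": -8, "dy": -1.2, "dz": 0, "hand": 1}, {"ax": 0, "ay": 0, "az": -0.42, "dx": -12, "dy": -1.9, "dz": 0, "hand": 1}, {"ax": 0, "ay": 0, "az": -0.56, "dx": -16, "dy": -2.6, "dz": 0, "hand": 1}, {"ax": 0, "ay": 0, "az": -0.7, "dx": -20, "dy": -3.2, "dz": 0, "hand": 1}, {"ax": 0, "ay": 0, "az": -0.72, "dx": -21.3, "dy": -3.4, "dz": 0, "hand": 1}, {"ax": 0, "ay": 0, "az": -0.72, "dx": -21.3, "dy": -3.4, "dz": 4, "hand": 1}, {"ax": 0, "ay": 0, "az": -0.72, "dx": -21.3, "dy": -3.4, "dz": 7, "hand": 1}, {"ax": 0, "ay": 0, "az": -0.72, "dx": -21.3, "dy": -3.4, "dz": 9, "hand": 1}, {"ax": 0, "ay": 0, "az": -0.72, "dx": -21.3, "dy": -3.4, "dz": 9, "hand": 1}]'

```text
clock: 7.15
eef_pos: [554.9, -151.6, 116.3]
tool_rot: [3.14, -0.01, 3.019]
force: [0.2, -0.1, -0.2]
width: 0.3
gripper_force: 0.0
```

```bash
python3 -c "
from h import *
s=read_state();st=[*s['eef_pos'],s['tool_rot'][2]];print(st,s['qpos'].round(2))
rows(st,[corbit(.073,38,63)])"
```

```text
[np.float64(554.9301246982723), np.float64(-151.59753737086234), np.float64(116.264251432158), np.float64(3.019174207291897)] [ 0.32  0.68 -0.16  1.82  0.16  0.66  1.51]
dx -0.26 dy -0.02 dz 5.33 az -0.003
```

Request:
send_rows --series '[{"ax": 0, "ay": 0, "az": 0, "dx": -0.3, "dy": 0, "dz": 2.5, "hand": 1}, {"ax": 0, "ay": 0, "az": 0, "dx": -0.3, "dy": 0, "dz": 5, "hand": 1}, {"ax": 0, "ay": 0, "az": 0, "dx": -0.3, "dy": 0, "dz": 5, "hand": 1}, {"ax": 0, "ay": 0, "az": 0, "dx": -0.3, "dy": 0, "dz": 5, "hand": 1}]'

```text
clock: 7.55
eef_pos: [561.4, -152.8, 71.2]
tool_rot: [3.141, -0.001, 3.019]
force: [0.7, 0.1, 1.1]
width: 0.2
gripper_force: 0.0
```

```bash
python3 -c "
from h import *
s=read_state();st=[*s['eef_pos'],s['tool_rot'][2]];print(st,s['force'])
rows(st,[corbit(k,17,65) for k in (.073,.15,.25,.35,.45,.55,.65,.75)])"
```

```text
[np.float64(561.3992215960261), np.float64(-152.84370930536508), np.float64(71.1637982048317), np.float64(3.0190097466037193)] [0.74588499 0.08398909 1.12583727]
dx 2.50 dy 0.01 dz 0.62 az -0.003
dx 2.89 dy -0.10 dz 0.62 az 0.074
dx 3.40 dy -0.21 dz 0.62 az 0.174
dx 3.93 dy -0.26 dz 0.62 az 0.274
dx 4.46 dy -0.27 dz 0.62 az 0.374
dx 4.98 dy -0.21 dz 0.62 az 0.474
dx 5.50 dy -0.11 dz 0.62 az 0.574
dx 6.01 dy 0.04 dz 0.62 az 0.674
```

Request:
send_rows --series '[{"ax": 0, "ay": 0, "az": 0, "dx": 1.2, "dy": 0, "dz": 0.3, "hand": 1}, {"ax": 0, "ay": 0, "az": 0, "dx": 2, "dy": 0, "dz": 0.5, "hand": 1}, {"ax": 0, "ay": 0, "az": 0, "dx": 2.5, "dy": 0, "dz": 0.5, "hand": 1}, {"ax": 0, "ay": 0, "az": 0.07, "dx": 2.9, "dy": -0.1, "dz": 0.5, "hand": 1}, {"ax": 0, "ay": 0, "az": 0.17, "dx": 3.4, "dy": -0.2, "dz": 0.5, "hand": 1}, {"ax": 0, "ay": 0, "az": 0.27, "dx": 3.93, "dy": -0.26, "dz": 0.5, "hand": 1}, {"ax": 0, "ay": 0, "az": 0.37, "dx": 4.46, "dy": -0.27, "dz": 0.5, "hand": 1}, {"ax": 0, "ay": 0, "az": 0.47, "dx": 4.98, "dy": -0.2, "dz": 0.5, "hand": 1}, {"ax": 0, "ay": 0, "az": 0.57, "dx": 5.5, "dy": -0.1, "dz": 0.5, "hand": 1}, {"ax": 0, "ay": 0, "az": 0.67, "dx": 6, "dy": 0.04, "dz": 0.5, "hand": 1}]'

```text
clock: 8.55
eef_pos: [502.9, -147.2, 66.9]
tool_rot: [3.141, 0.004, 2.343]
force: [0.5, -3.6, -0.5]
width: 0.2
gripper_force: 1.5
```

```bash
python3 -c "
from h import *
s=read_state();st=[*s['eef_pos'],s['tool_rot'][2]];print(st,s['force'])
rows(st,[corbit(k,17,65) for k in (.75,.85,.95,1.05,1.15,1.25,1.3,1.34,1.38)])"
```

```text
[np.float64(502.87039907730247), np.float64(-147.21643984171595), np.float64(66.94927466577144), np.float64(2.343428436493)] [ 0.52678281 -3.61126041 -0.49296541]
dx 0.22 dy 0.08 dz 0.19 az -0.001
dx 0.73 dy -0.07 dz 0.19 az 0.099
dx 1.25 dy -0.16 dz 0.19 az 0.199
dx 1.78 dy -0.21 dz 0.19 az 0.299
dx 2.31 dy -0.19 dz 0.19 az 0.399
dx 2.83 dy -0.13 dz 0.19 az 0.499
dx 3.09 dy -0.08 dz 0.19 az 0.549
dx 3.29 dy -0.03 dz 0.19 az 0.589
dx 3.50 dy 0.03 dz 0.19 az 0.629
```

Request:
send_rows --series '[{"ax": 0, "ay": 0, "az": 0.1, "dx": 0.7, "dy": -0.05, "dz": 0, "hand": 1}, {"ax": 0, "ay": 0, "az": 0.2, "dx": 1.25, "dy": -0.15, "dz": 0, "hand": 1}, {"ax": 0, "ay": 0, "az": 0.3, "dx": 1.78, "dy": -0.2, "dz": 0, "hand": 1}, {"ax": 0, "ay": 0, "az": 0.4, "dx": 2.3, "dy": -0.19, "dz": 0, "hand": 1}, {"ax": 0, "ay": 0, "az": 0.47, "dx": 2.6, "dy": -0.15, "dz": 0, "hand": 1}, {"ax": 0, "ay": 0, "az": 0.52, "dx": 2.85, "dy": -0.1, "dz": 0, "hand": 1}, {"ax": 0, "ay": 0, "az": 0.55, "dx": 3.0, "dy": -0.08, "dz": 0, "hand": 1}, {"ax": 0, "ay": 0, "az": 0.57, "dx": 3.15, "dy": -0.05, "dz": 0, "hand": 1}, {"ax": 0, "ay": 0, "az": 0.57, "dx": 3.15, "dy": -0.05, "dz": 0, "hand": 1}]'

```text
clock: 9.45
eef_pos: [479.8, -123.4, 66.3]
tool_rot: [3.141, 0.0, 1.779]
force: [-0.5, -1.8, 0.5]
width: -0.2
gripper_force: 0.9
```

```bash
python3 -c "
from h import *
s=read_state();st=[*s['eef_pos'],s['tool_rot'][2]];print(st,s['force'])
rows(st,[corbit(k,17,65) for k in (1.25,1.3,1.34,1.38)])"
```

```text
[np.float64(479.77501119178123), np.float64(-123.37684406792019), np.float64(66.29156243991896), np.float64(1.7787166429718768)] [-0.49797002 -1.76591384  0.4580217 ]
dx -0.49 dy 0.14 dz 0.13 az -0.066
dx -0.24 dy 0.05 dz 0.13 az -0.016
dx -0.04 dy -0.02 dz 0.13 az 0.024
dx 0.16 dy -0.08 dz 0.13 az 0.064
```

Request:
send_rows --series '[{"ax": 0, "ay": 0, "az": 0, "dx": 0.15, "dy": 0, "dz": 0, "hand": 1}, {"ax": 0, "ay": 0, "az": 0, "dx": 0.15, "dy": 0, "dz": 0, "hand": 1}, {"ax": 0, "ay": 0, "az": 0, "dx": -0.5, "dy": 0, "dz": 0, "hand": 1}, {"ax": 0, "ay": 0, "az": 0, "dx": -2, "dy": 0, "dz": 0, "hand": 1}, {"ax": 0, "ay": 0, "az": 0, "dx": -4, "dy": 0, "dz": 0, "hand": 1}, {"ax": 0, "ay": 0, "az": 0, "dx": -5, "dy": 0, "dz": -4, "hand": 1}, {"ax": 0, "ay": 0, "az": 0, "dx": -7, "dy": 0, "dz": -8, "hand": 1}, {"ax": 0, "ay": 0, "az": 0, "dx": -7, "dy": 4, "dz": -12, "hand": 1}, {"ax": 0, "ay": 0, "az": 0, "dx": -7, "dy": 4, "dz": -15, "hand": 1}, {"ax": 0, "ay": 0, "az": 0, "dx": -7, "dy": 4, "dz": -15, "hand": 1}]'

```text
clock: 10.45
eef_pos: [537.5, -185.5, 220.7]
tool_rot: [3.132, 0.005, 1.779]
force: [0.2, -0.5, 0.2]
width: 0.0
gripper_force: 0.0
```

```bash
python3 -c "
from h import *
snap('side','d7');d=snap('wrist','w7')
x,y=np.load('p.npy')[:2];print(proj(d,[[466,-33,40],[476,-104,88],[x,y,46]]))
a=cv2.imread('pics/w7.png');b=cv2.imread('pics/d7.png')[230:390,190:340]
cv2.imwrite('pics/m7.png',np.hstack([cv2.resize(a,(400,300)),cv2.resize(b,(281,300),interpolation=cv2.INTER_CUBIC)]))
cv2.imwrite('pics/m7.png',cv2.copyMakeBorder(cv2.resize(a,(360,270)),0,210,0,0,cv2.BORDER_CONSTANT) if 0 else np.hstack([cv2.copyMakeBorder(cv2.resize(a,(347,260)),0,220,0,0,cv2.BORDER_CONSTANT),cv2.resize(b,(450,480),interpolation=cv2.INTER_CUBIC)]))
print(read_state()['force'])"
```

```text
[[ 266.83608203  -19.05070082]
 [ 254.74785645   88.13005583]
 [ 383.56523528 -112.37451566]]
[-0.2165099   0.37200877 -0.04542139]
```

View pics/m7.png

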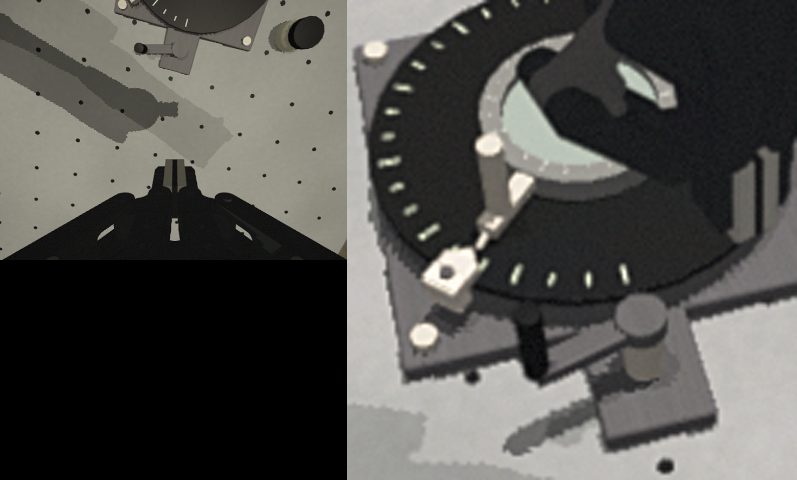

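The ring is still aligned with the rider, and the clamp lever has swung round with its post top at side pixel about (250.3,335). I'll work out its angle.

```bash
python3 -c "
from h import *
d=load('d7');x,y,w=np.load('p.npy')[:3]
h=np.array([x+130*np.sin(w),y-130*np.cos(w)])
X=atz(d,250,334.7,88)[:2];e=X-h;m=np.array([[np.cos(w),np.sin(w)],[-np.sin(w),np.cos(w)]])@e
print(X,np.hypot(*e),np.arctan2(-m[0],-m[1]))
print(read_state()['qd'].round(3))"
```

```text
[ 476.1827405  -108.88921917] 50.722789403051955 1.3070027161742614
[ 0.002  0.027 -0.005  0.044 -0.003 -0.003 -0.001]
```

```bash
python3 -c "
from h import *
print(finish_job())"
```

```text
the job is handed in; nothing more can be done
None
```

The job is handed in, with no verdict returned: the pointer was lined up with the rider's wedge by eye before and after the clamp push, the clamp measured about 1.31 rad (1.2 needed), the fingers were clear of everything, and no move went near the bystanders.

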